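# Set up the expandable counter rack and hold its leg at the mark

## Task

Set up the little expandable rack on the counter: slide the blue divider onto the rail from its open rounded end until the green detent button pops up in its window, and let go of it. Then pull the sliding leg out until its red pointer is level with the red mark on the white scale, and only there, with the leg held at the mark, slide the orange cam lever fully shut towards the grey post. Finish still gripping the leg firmly at the mark with the lever shut, do not let go of it; leave the other things on the counter alone.

Things in the scene. Friction and masses are not known exactly. Their poses are not given: they have to be found in the camera images.
- rack_seat (a point): Rack fixed to the counter, aluminium, 70 mm wide, with a T-shaped steel rail. Point: on the rail's top face (26 mm above the counter) at the green detent button, where the divider's window centre belongs. y runs along the rack from the rail's open end to the sliding leg, x across it (away from the robot; rack yaw within 0.26 rad), z up.
- rail_nose (a point): Tip of the rail's open rounded end (radius 14 mm), at y = -110 mm of rack_seat, same axes; the divider enters here, moving level in +y. Rail flange 28 mm wide, 6 mm thick (20 to 26 mm above the counter) on a 12 mm wide neck; base plate below it 6 mm thick.
- end_stop (a point): Middle of the top of the black end stop, 34 mm above the counter, 40 mm wide. Its face is at y = +31 mm of rack_seat: the divider stops there 1 mm past its seat. Beyond it the leg's sleeve reaches from y = 40 to 140 mm, 50 mm wide, 30 mm high.
- detent (a joint): Green domed button in the rail: 0 = up (4 mm proud of the rail), grows as it is pressed down (m, to 0.007). The divider's roof presses it down at about 3 to 10 N of push along the rail; it springs up in the window when the divider is seated.
- divider_fin (a point): Loose blue divider, about 160 g: a shoe 60 mm long (y), 44 mm wide (x), 20 mm high, and an upright fin 10 mm thick (y), 70 mm wide (x), 20 to 88 mm above the underside. Point: fin centre, 55 mm above the underside, 18 mm from the shoe's middle in -y. Pinch the fin with fingers closing along y. Stands on the counter at first, its yaw within 0.75 rad of the rack's.
- divider_window (a point): Centre of the window (16 mm long, 32 mm wide) in the divider's roof, 20 mm above its underside; axes as divider_fin. Channel below: 32 mm wide, from 5 to 15 mm above the underside, slot between its lips 17 mm. It clears the rail by 2 mm all round with the underside 13 mm above the counter. Seated and let go, the underside is at 11 mm and this point 5 mm above rack_seat.
- leg_head: Black head of the sliding leg, 68 (x) by 40 (y) mm, top 20 mm above the counter; origin at its centre at counter height, axes as rack_seat. On it the fixed grey post and the orange lever tab face each other across x, each 10 mm thick and 30 mm wide (y). Pinch both together from above, fingers closing along x: 58 mm over both with the lever open, 38 mm shut.
- post_top (a point): The leg slides out of its sleeve along +y of rack_seat, up to 90 mm from fully in; a light spring (1 to 3 N) draws it back in whenever nobody holds it, also with the lever shut. Point: top centre of the fixed grey post on the leg head, 67 mm above the counter, 21 mm from the head's centre in +x (its outer face at 26 mm).
- lever_tab (a point): Top centre of the orange cam lever tab, 66 mm above the counter, 27 mm from the head's centre in -x when open (outer face at 32 mm); moves with the lever.
- lever (a joint): Sliding cam lever on the leg head (m): 0 = open (starts at 0 to 0.003), 0.020 = fully shut, moving along the rack's +x to the post. It moves at about 8 N of push and stays where left; a lighter pinch (about 5 N) holds leg and lever without shutting it. The post cannot move across the rack: to shut the lever by squeezing, shift the gripper half the lever's travel (10 mm) in +x while it closes.
- leg_pointer (a point): Tip of the red pointer on the +x edge of the leg head, 40 mm from the head's centre in +x, 9 mm above the counter.
- mark_line (a point): Red length mark, 45 to 75 mm out from the fully retracted leg, a 4 mm wide line across the white scale bar beside the leg on its +x side, top 11 mm above the counter; axes as rack_seat. The leg is at length when leg_pointer and mark_line are level along y.
- bowls: Three nested stainless steel bowls, 190 mm across, 71 mm high over all; bystander. Origin under the centre.
- jar: Beige stoneware jar with a swing-top latch, 100 mm across, 120 mm high; bystander. Origin under the centre.
- shaker_a: Short clear glass shaker with twist cap, 48 mm across, 82 mm high; bystander. Origin under the centre.
- shaker_b: Short amber glass shaker with twist cap, 48 mm across, 82 mm high; bystander. Origin under the centre.
- press: Aluminium tortilla press with a lever handle, 215 mm long, 170 mm wide, 73 mm high; bystander. Origin under the centre.
- spoon: Wooden spoon lying on the cutting board to the robot's right; bystander.
Not all that is in view belongs to the job. Leave any pink or turquoise look-alike of the part that bears divider_fin alone.

How it is judged:
By the outcome, as a careful person would: the job done as asked, in the order asked, and still so for the second after the job is handed in, while the arm keeps its last pose, push and grip.
It also fails if it takes over 58 s, if anything falls off the work surface, if the arm or the gripper's body presses on something with over 40 N, if the wrist force passes 120 N, or if a joint passes its speed limit or range.

## Robot

A 7-joint arm with a two-finger parallel gripper is mounted at the origin on the work surface. World frame = base frame: x ahead of the robot, y to its left, z up, the work surface at z = 0. Lengths are in m, angles in rad, forces in N, time in s.
With the tool pointing down it reaches from about 0.4 to 0.85 m from the base axis. Payload 10.4 kg.
Tool frame: the origin (TCP) lies midway between the tips of the shut fingers; the grasp point (between the pads) lies 19 mm behind it; z points along the fingers, x is the direction in which the jaws open and shut, and the axes are right-handed (so a half turn about z gives the same grasp; the last joint's range is limited). The gripper opens to 87 mm and grips with 3 to 60 N. Pads are 19 mm wide; open, the fingers measure 117 mm over their backs; the gripper's body (75 mm by 190 mm) begins 51 mm behind the grasp point.
Start: joints at [-1.33, 0.332, -0.065, 1.46, 0.022, 1.35, -0.088], TCP at [0.163, 0.603, 0.223] pointing down, gripper open.
Joint ranges: [-2.6, 2.6], [-0.5, 2.12], [-1.47, 1.34], [0.16, 2.42], [-1.27, 4.41], [0.06, 2.06], [-2.6, 2.6]. Speed limits (rad/s): [2.22, 2.22, 2.79, 2.79, 3.14, 3.14, 3.14].

## Interface

Orientations are given as a unit quaternion [x, y, z, w].
In Python, from bench import r gives the robot as it stands. The module is installed in compiled form; this text tells all that it offers.
- The arm moves only by the tool play_rows, never from a script. Its argument "commands" is a list of rows, each a list of 7 numbers: the shift along the world's x, y, z in cm, then the turn, a rotation vector about the world's x, y, z in rad, then the finger opening in cm, from 0 to 8.7. A call has 1 to 20 rows; each row shifts and turns the commanded pose from where the row before left it; what a row does not reach is not made up. A row lasts 1/8 s, in which the tool goes at most 62.5 mm and 10.7 degrees, less where a joint would pass 70% of its speed; a pose out of reach is approached as far as the arm can. A call is refused whole if a number of a shift passes 6.25 or a number of a turn 0.188, either way. A call with a gripper value outside its range is refused whole. The fingers move at their own pace and stop on an object; "grip_force" is the grip in N (left out, the last holds). Time passes only in rows, so rows that do not move let the fingers close. It gives the time, the measured TCP pose, the force and the opening at its end, in the units of the state.
- r.read_state(): the state, without advancing time (a new reading comes with each control period).
- r.camera(name): name is "scene" or "top"; returns a dict with "img" (400x640x3 uint8, red, green, blue), "K" (3x3 intrinsics, pixels), "k1" (the pictures are not rectified: a ray, as slopes to the right and down, at radius r is drawn at 1 + k1 r^2 times it, then the intrinsics apply), "camera_from_world" (4x4, takes a point from world to camera coordinates). Camera axes: x right, y down, z forward; pixel columns grow to the right and rows downward; lengths in m; the calibration is good to about 2 mm. A picture is of the moment at which its call begins. There is no depth.
- r.close_job(): hands the job in, once; it reports no verdict.
The state is a dict: "time": time; "joint_positions": joint angles; "joint_vel": joint speeds; "joint_torque": joint torques, N m; "ee_pos": TCP position; "eef_rot": TCP orientation; "ft_force": force on the tool from outside, world axes, zero at the start; "torque": the same for the moment, N m; "width": finger opening in m.
Only numpy, scipy, OpenCV 4.12 (cv2) and the standard library are available. Lean on these libraries where they do the work, as an engineer would, in place of code of your own. Each camera call takes 0.05 s, during which the arm holds its last target. There are 200 camera calls.

## Working session

There is one attempt and no reset: what is moved stays moved. The work goes in short steps, Python scripts to look and compute and a tool call to move; the robot and the scene stay as the last step left them, time stands still between calls to the robot, and variables do not carry over. Pictures are saved under pics/ and viewed, about 8 in all and at most 12, crops included, and the job is handed in when it is done.

Besides the shell and the picture viewer there is one more tool, called by a JSON object that holds its "name" and its "arguments". play_rows: Moves the arm, as the interface text tells. Its arguments: {"type":"object","properties":{"commands":{"type":"array","items":{"type":"array","items":{"type":"number"}}},"grip_force":{"type":"number"}},"required":["commands"]}

```bash
mkdir -p pics; cat > h.py <<'E'
import numpy as np, cv2
from bench import r
def cam(n,save=None):
    c=r.camera(n)
    if save: cv2.imwrite(f'pics/{save}.png',c['img'][:,:,::-1])
    return c
def ray(c,uv):
    K=c['K'];x=np.array([(uv[0]-K[0,2])/K[0,0],(uv[1]-K[1,2])/K[1,1]]);s=x.copy()
    for _ in range(30): s=x/(1+c['k1']*(s@s))
    M=c['camera_from_world'];R=M[:3,:3];o=-R.T@M[:3,3]
    return o,R.T@np.array([s[0],s[1],1])
def onz(c,uv,z):
    o,d=ray(c,uv);return o+d*(z-o[2])/d[2]
def proj(c,P):
    M=c['camera_from_world'];q=M[:3,:3]@np.array(P,float)+M[:3,3];s=q[:2]/q[2]
    s=s*(1+c['k1']*(s@s));K=c['K'];return np.array([K[0,0]*s[0]+K[0,2],K[1,1]*s[1]+K[1,2]])
def blobs(c,lo,hi,amin=15):
    h=cv2.cvtColor(c['img'],cv2.COLOR_RGB2HSV);m=cv2.inRange(h,np.array(lo),np.array(hi))
    n,l,s,ce=cv2.connectedComponentsWithStats(m)
    return [(s[i].tolist(),ce[i].round(1).tolist()) for i in range(1,n) if s[i][4]>=amin],l
E
python3 - <<'E'
from h import *
for n in('top','scene'):
    c=cam(n,n+'0');M=c['camera_from_world'];print(n,-M[:3,:3].T@M[:3,3],M[2,:3],c['K'][0,0],c['k1'])
    for nm,lo,hi in [('blue',(100,120,40),(125,255,255)),('green',(45,120,40),(80,255,255)),('orange',(8,180,100),(20,255,255)),('red',(0,180,80),(5,255,255)),('red2',(172,150,80),(180,255,255))]:
        print(nm,blobs(c,lo,hi)[0])
print(r.read_state())
E
```

```text
top [ 0.26748708 -0.03480491  1.73780017] [ 0.17349665 -0.00215072 -0.98483211] 511.61581209008125 -0.14440091231725785
blue [([386, 209, 23, 21, 236], [397.3, 218.7]), ([551, 291, 49, 33, 989], [572.6, 306.9])]
green []
orange [([26, 94, 565, 306, 109114], [337.8, 240.8]), ([389, 97, 25, 2, 32], [402.1, 97.2]), ([454, 214, 28, 15, 183], [462.8, 220.8]), ([95, 221, 20, 4, 37], [104.5, 222.6]), ([76, 291, 12, 5, 21], [81.4, 293.1]), ([622, 292, 18, 7, 85], [631.7, 295.3]), ([591, 303, 49, 65, 1769], [623.6, 334.1]), ([344, 329, 11, 4, 17], [349.7, 330.7]), ([359, 331, 19, 2, 26], [368.3, 331.3]), ([20, 356, 14, 5, 27], [26.0, 358.7]), ([20, 356, 155, 44, 3951], [83.5, 384.0])]
red [([3, 168, 75, 55, 2514], [41.0, 196.7])]
red2 []
scene [1.20767788 0.82865349 0.77221042] [-0.49496784 -0.67511199 -0.54701978] 367.1800772167592 -0.03868010452790904
blue [([271, 127, 17, 4, 22], [278.2, 129.0]), ([282, 164, 17, 26, 301], [290.5, 174.8])]
green [([265, 27, 8, 44, 86], [269.8, 50.0]), ([279, 36, 11, 26, 49], [284.8, 48.1]), ([214, 47, 19, 36, 75], [222.2, 64.0]), ([441, 51, 10, 20, 77], [44
[... 2490 characters left out ...]
'time': 0.1, 'joint_positions': array([-1.3295947 ,  0.33278595, -0.06472138,  1.46085423,  0.0215899 ,
        1.3498878 , -0.08849076]), 'joint_vel': array([-0.00043757, -0.00184289, -0.00126681, -0.00054693, -0.00016662,
        0.00072738, -0.00170724]), 'joint_torque': array([ 1.56940790e-03, -6.24551511e+01,  2.47120508e-02, -3.90719891e+01,
       -6.13809773e-02,  3.66334710e-02,  4.35705522e-05]), 'ee_pos': array([0.16286848, 0.60305198, 0.22184922]), 'eef_rot': array([ 7.93948133e-01,  6.07985178e-01, -4.80219029e-04,  3.92406780e-04]), 'ft_force': array([-0.1221455 ,  0.11535408,  0.36109691]), 'torque': array([ 0.01338763,  0.02261727, -0.01439022]), 'width': 0.08716485222841706}
```

View pics/top0.png

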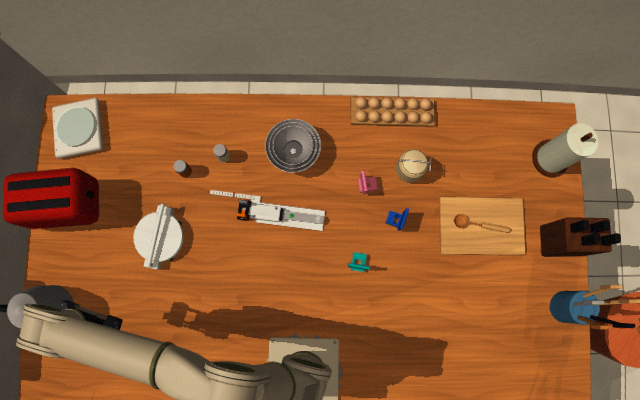

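View pics/scene0.png

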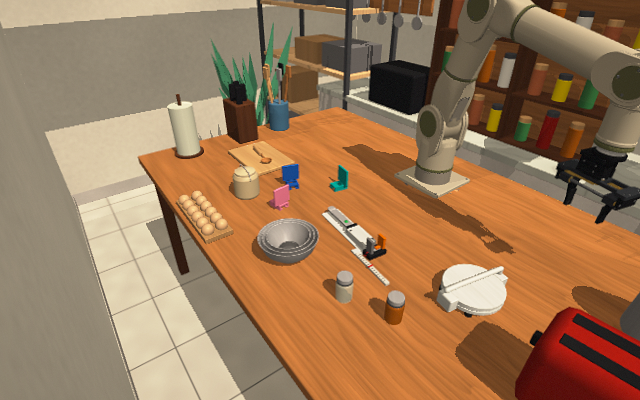

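```bash
python3 - <<'E'
import cv2
a=cv2.imread('pics/top0.png')[180:240,205:415]
cv2.imwrite('pics/a1.png',cv2.resize(a,(798,228),interpolation=cv2.INTER_CUBIC))
b=cv2.imread('pics/scene0.png')[155:290,265:405]
b=cv2.resize(b,(560,540),interpolation=cv2.INTER_CUBIC)
cv2.imwrite('pics/b1.png',b)
a=cv2.resize(a,(798,228),interpolation=cv2.INTER_CUBIC)
import numpy as np
b=cv2.resize(cv2.imread('pics/scene0.png')[160:290,270:400],(370,370),interpolation=cv2.INTER_CUBIC)
z=np.zeros((370,798,3),np.uint8);z[:,:370]=b
cv2.imwrite('pics/m1.png',np.vstack([a,z]))
E
```

```text
(no output)
```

View pics/m1.png

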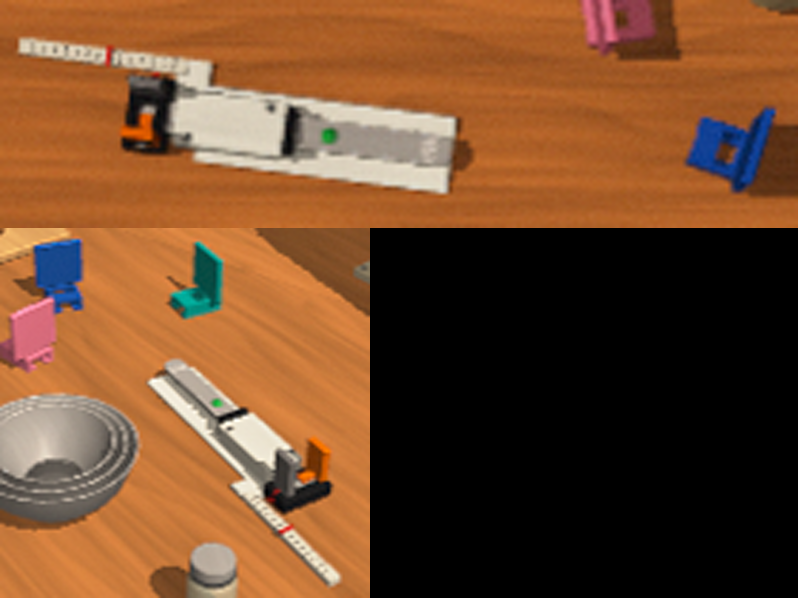

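```bash
python3 - <<'E'
from h import *
np.set_printoptions(precision=4,suppress=True)
T=cam('top');S=cam('scene')
def tri(a,b):
    o1,d1=ray(T,a);o2,d2=ray(S,b)
    A=np.stack([d1,-d2],1);t=np.linalg.lstsq(A,o2-o1,rcond=None)[0]
    p,q=o1+d1*t[0],o2+d2*t[1];return (p+q)/2,np.linalg.norm(p-q)
def wcent(c,box,f):
    x0,y0,x1,y1=box;im=c['img'][y0:y1,x0:x1].astype(float);w=np.clip(f(im),0,None)
    yy,xx=np.mgrid[y0:y1,x0:x1];return np.array([(w*xx).sum(),(w*yy).sum()])/w.sum()
g=lambda i:i[...,1]-np.maximum(i[...,0],i[...,2])-25
gt=wcent(T,(286,210,298,221),g);gs=wcent(S,(338,212,356,228),g)
print('button',gt,gs,onz(T,gt,.028),onz(S,gs,.028),tri(gt,gs))
# red mark
def red(c,box):
    x0,y0,x1,y1=box;h=cv2.cvtColor(c['img'][y0:y1,x0:x1],cv2.COLOR_RGB2HSV).astype(int)
    m=((h[...,0]<6)|(h[...,0]>172))&(h[...,1]>110)&(h[...,2]>90);yy,xx=np.nonzero(m)
    return np.array([xx.mean()+x0,yy.mean()+y0]),len(xx)
mt,n1=red(T,(229,190,238,199));ms,n2=red(S,(364,258,378,270))
print('mark',mt,n1,ms,n2,onz(T,mt,.011),onz(S,ms,.011))
# base edges, sat
h=cv2.cvtColor(T['img'],cv2.COLOR_RGB2HSV)[...,1].astype(float)
def edge(cols,f):
    P=[]
    for x in cols:
        y0=f(x);ys=np.arange(y0-4,y0+5).astype(int);s=h[ys,x];d=np.abs(np.diff(s));d[d<15]=0
        if d.sum()>0:P.append(onz(T,(x,(d*(ys[:-1]+.5)).sum()/d.sum()),.006)[:2])
    P=np.array(P);k=np.polyfit(P[:,1],P[:,0],1);k=np.polyfit(P[:,1],P[:,0],1);res=P[:,0]-np.polyval(k,P[:,1])
    ok=abs(res)<.003;k=np.polyfit(P[ok,1],P[ok,0],1);print('edge',len(P),ok.sum(),k,np.std(res[ok]),'yaw',-np.arctan(k[0]));return k
y=lambda a,b:(lambda x:(lambda X:180+(a[1]+(b[1]-a[1])*(X-a[0])/(b[0]-a[0]))/3.8)((x-205)*3.8))
ku=edge(range(288,322),y((290,100),(457,118)));kl=edge(range(260,320),y((195,160),(447,191)))
b=onz(T,gt,.028)
for k in (ku,kl): print('offset of button from edge',(b[0]-np.polyval(k,b[1]))*np.cos(np.arctan(k[0])))
# blue
for c,box in((T,(380,200,415,235)),(S,(275,158,305,195))):
    x0,y0,x1,y1=box;i=c['img'][y0:y1,x0:x1].astype(int);m=(i[...,2]>i[...,0]+25)&(i[...,2]>i[...,1]+15)
    for row,mm in zip(i[...,2],m): print(''.join('%4d'%v if q else '   .' for v,q in zip(row,mm)))
E
```

```text
button [290.9636 215.3885] [345.8571 221.1196] [0.5224 0.0489 0.028 ] [0.5221 0.0508 0.028 ] (array([0.5219, 0.0494, 0.0272]), np.float64(0.0015757717880448686))
mark [233.1667 193.8333] 6 [369.625 265.875] 8 [0.5964 0.2511 0.011 ] [0.5967 0.2536 0.011 ]
edge 34 34 [0.1099 0.553 ] 0.00035762814508946304 yaw -0.10948661645887629
edge 60 60 [0.1115 0.4818] 0.00033083757145918846 yaw -0.1110745519615527
offset of button from edge -0.03579571724468647
offset of button from edge 0.03493929695238195
   .   .   .   .   .   .   .   .   .   .   .   .   .   .   .   .   .   .   .   .   .   .   .   .   .   .   .   .   .   .   .   .   .   .   .
   .   .   .   .   .   .   .   .   .   .   .   .   .   .   .   .   .   .   .   .   .   .   .   .   .   .   .   .   .   .   .   .   .   .   .
   .   .   .   .   .   .   .   .   .   .   .   .   .   .   .   .   .   .   .   .   .   .   .   .   .   .   .   .   .   .   .   .   .   .   .
   .   .   .   .   .   .   .   .   .   .   .   .   .   .   .   .   .   .   .   .   .   .   .   .   .   .   .   .   .   .   .   .   .   .   .
   .   .   .   .   .   .   .   .   . 
[... 8110 characters left out ...]
  .   .   .   .   .   .   .   . 133 142   .   .   .   .   .   .   .   .   .   .   .   .   .   .
   .   .   .   .   .   .   .   .   .   .   .   .   .   .   .   .   .   .   .   .   .   .   .   .   .   .   .   .   .   .
   .   .   .   .   .   .   .   .   .   .   .   .   .   .   .   .   .   .   .   .   .   .   .   .   .   .   .   .   .   .
   .   .   .   .   .   .   .   .   .   .   .   .   .   .   .   .   .   .   .   .   .   .   .   .   .   .   .   .   .   .
   .   .   .   .   .   .   .   .   .   .   .   .   .   .   .   .   .   .   .   .   .   .   .   .   .   .   .   .   .   .
   .   .   .   .   .   .   .   .   .   .   .   .   .   .   .   .   .   .   .   .   .   .   .   .   .   .   .   .   .   .
```

```bash
python3 - <<'E'
from h import *
np.set_printoptions(precision=4,suppress=True)
T=cam('top');S=cam('scene')
a=onz(T,(406.9,209),.088);b=onz(T,(401.1,227.3),.088);m=onz(T,(403.9,218),.088)
d=a-b;print(a,b,m,(a+b)/2,np.linalg.norm(d),'yaw',np.arctan2(d[1],d[0]))
a=onz(S,(281.8,167.5),.088);b=onz(S,(298,163.7),.088);d=b-a;print(a,b,(a+b)/2,np.linalg.norm(d),d)
for n,uv in (('jar',(413,167)),('bowl',(293,146)),('shb',(221,152)),('turq',(359,262)),('pink',(368,183))):print(n,onz(T,uv,.07))
E
```

```text
[ 0.5411 -0.3339  0.088 ] [ 0.4803 -0.314   0.088 ] [ 0.5111 -0.3236  0.088 ] [ 0.5107 -0.3239  0.088 ] 0.06400261181766907 yaw -0.3154089818513792
[ 0.5485 -0.3236  0.088 ] [ 0.4773 -0.3129  0.088 ] [ 0.5129 -0.3183  0.088 ] 0.0719742502004486 [-0.0712  0.0107  0.    ]
jar [ 0.688  -0.3601  0.07  ]
bowl [0.7533 0.0461 0.07  ]
shb [0.7287 0.2898 0.07  ]
turq [ 0.3666 -0.1782  0.07  ]
pink [ 0.6298 -0.2075  0.07  ]
```

{"name": "play_rows", "arguments": {"commands": [[4.78,-3.38,0,0,0,-0.01,8.7],[4.78,-3.38,0,0,0,-0.01,8.7],[4.78,-3.38,0,0,0,-0.01,8.7],[4.78,-3.38,0,0,0,-0.01,8.7],[4.78,-3.38,0,0,0,-0.007,8.7],[4.8,-3.4,0,0,0,0,8.7],[1.83,-5.83,0,0,0,0,8.7],[1.83,-5.83,0,0,0,0,8.7],[1.83,-5.83,0,0,0,0,8.7],[1.83,-5.83,0,0,0,0,8.7],[1.83,-5.83,0,0,0,0,8.7],[1.85,-5.85,0,0,0,0,8.7],[-0.69,-5.3,0,0,0,0,8.7],[-0.69,-5.3,0,0,0,0,8.7],[-0.69,-5.3,0,0,0,0,8.7],[-0.69,-5.3,0,0,0,0,8.7],[-0.69,-5.3,0,0,0,0,8.7],[-0.69,-5.3,0,0,0,0,8.7],[-0.66,-5.3,0,0,0,0,8.7],[0,0,0,0,0,0,8.7]]}}

```text
time: 2.8
ee_pos: [0.5096, -0.3255, 0.2226]
eef_rot: [0.81, 0.586, -0.001, 0.001]
ft_force: [0.2, 0.1, -0.1]
width: 0.0872
```

{"name": "play_rows", "arguments": {"commands": [[0.2,0.3,-5.5,0,0,0.01,8.7],[0,0,-5.5,0,0,0,8.7],[0,0,-4.5,0,0,0,8.7],[0,0,-3.2,0,0,0,8.7],[0,0,0,0,0,0,8.7],[0,0,0,0,0,0,1.5],[0,0,0,0,0,0,0.6],[0,0,0,0,0,0,0.6],[0,0,0,0,0,0,0.6],[0,0,0,0,0,0,0.6],[0,0,0,0,0,0,0.6],[0,0,0,0,0,0,0.6]], "grip_force": 30}}

```text
time: 4.3
ee_pos: [0.5139, -0.3176, 0.0355]
eef_rot: [0.805, 0.593, -0.0, -0.0]
ft_force: [-1.0, -0.4, 0.1]
width: 0.025
```

{"name": "play_rows", "arguments": {"commands": [[0,0,0,0,0,0,0.6],[0,0,0,0,0,0,0.6],[0,0,0,0,0,0,0.6]]}}

```text
time: 4.68
ee_pos: [0.5139, -0.3177, 0.0356]
eef_rot: [0.805, 0.593, -0.0, 0.0]
ft_force: [-0.9, -1.8, -1.6]
width: 0.0099
```

```bash
python3 - <<'E'
from h import *
T=cam('top');S=cam('scene');print(r.read_state()['width'])
a=cv2.resize(T['img'][195:240,375:425],(400,360),interpolation=cv2.INTER_CUBIC)
b=cv2.resize(S['img'][120:210,245:345],(400,360),interpolation=cv2.INTER_CUBIC)
cv2.imwrite('pics/g1.png',np.hstack([a,b])[:,:,::-1])
E
```

```text
0.010022703582518744
```

View pics/g1.png

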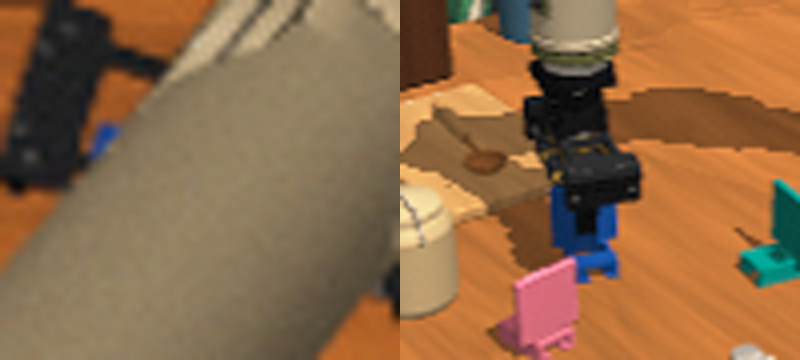

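{"name": "play_rows", "arguments": {"commands": [[0,0,1.5,0,0,0,0.6],[0,0,2.8,0,0,0,0.6],[-0.1,3,0,0,0,0.04,0.6],[-0.3,4,0,0,0,0.05,0.6],[-0.3,4,0,0,0,0.05,0.6],[-0.2,4,0,0,0,0.05,0.6],[-0.2,4,0,0,0,0,0.6],[0,0.05,-1.5,0,0,0,0.6],[0,0,-1.5,0,0,0,0.6],[0,0,0,0,0,0,0.6],[0,0,0,0,0,0,0.6]]}}

```text
time: 6.15
ee_pos: [0.5029, -0.1282, 0.0487]
eef_rot: [0.746, 0.666, -0.0, 0.0]
ft_force: [0.5, -0.2, -1.4]
width: 0.0103
```

```bash
python3 - <<'E'
from h import *
T=cam('top');S=cam('scene');s=r.read_state();print(s['ee_pos'],s['eef_rot'],s['width'])
cv2.imwrite('pics/S2.png',S['img'][:,:,::-1]);cv2.imwrite('pics/T2.png',T['img'][:,:,::-1])
# predicted corners
p=proj(S,[*s['ee_pos'][:2],.04]).astype(int);q=proj(T,[*s['ee_pos'][:2],.04]).astype(int);print(p,q)
a=cv2.resize(T['img'][q[1]-25:q[1]+25,q[0]-30:q[0]+20],(390,390),interpolation=cv2.INTER_CUBIC)
b=cv2.resize(S['img'][p[1]-25:p[1]+25,p[0]-20:p[0]+30],(390,390),interpolation=cv2.INTER_CUBIC)
cv2.imwrite('pics/g2.png',np.hstack([a,b])[:,:,::-1])
E
```

```text
[ 0.50319578 -0.12780176  0.04895867] [7.45518503e-01 6.66484876e-01 1.19148139e-04 2.41466215e-04] 0.009872555023900295
[319 194] [343 221]
```

View pics/g2.png

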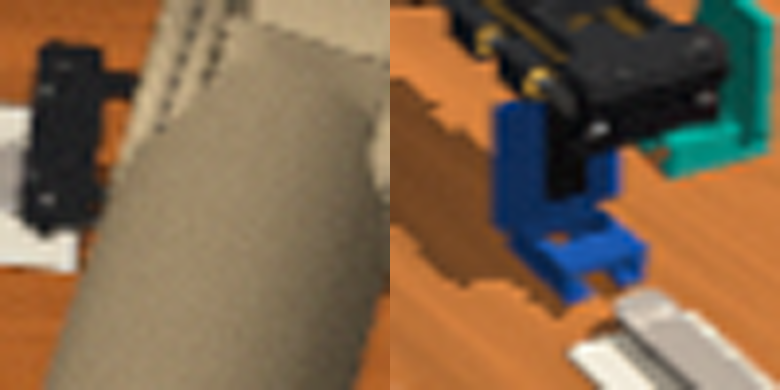

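```bash
cat >> h.py <<'E'
SEAT=np.array([.5225,.0497]);YR=np.array([.110,.9939]);XR=np.array([.9939,-.110])
def rk(p): d=np.array(p)[:2]-SEAT; return np.array([d@XR,d@YR])*1000
E
python3 - <<'E'
from h import *
np.set_printoptions(precision=1,suppress=True)
S=cam('scene');f=lambda u,v:(299+(u-390)/7.8-.44,169+v/7.8-.44)
for n,u,v,z in(('botL',570,305,.013),('botR',640,286,.013),('topL',567,268,.033),('topR',648,240,.033),('finTopL?',518,104,.101),('railL',617,300,.026),('railR',665,291,.026)):
    print(n,f(u,v),rk(onz(S,f(u,v),z)))
print('tcp',rk(r.read_state()['ee_pos']))
im=cv2.imread('pics/S2.png')[190:240,308:358]
im=cv2.resize(im,(600,600),interpolation=cv2.INTER_LANCZOS4)
cv2.imwrite('pics/g3.png',im)
E
```

```text
botL (321.6369230769231, 207.6625641025641) [  18.3 -132.9]
botR (330.61128205128205, 205.22666666666666) [ -19.4 -130.3]
topL (321.2523076923077, 202.91897435897437) [  18.7 -135.1]
topR (331.6369230769231, 199.32923076923078) [ -27.6 -137. ]
finTopL? (314.9702564102564, 181.89333333333335) [  19.9 -179.3]
railL (327.6625641025641, 207.02153846153846) [   6.8 -108.7]
railR (333.8164102564103, 205.86769230769232) [ -16.8 -103.9]
tcp [   0.3 -178.3]
```

View pics/g3.png

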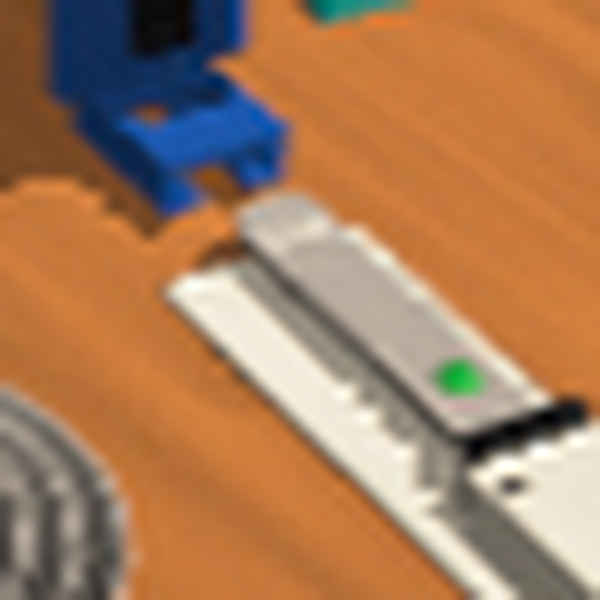

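```bash
python3 - <<'E'
from h import *
np.set_printoptions(precision=1,suppress=True)
S=cam('scene');f=lambda u,v:(308+u/12-.46,190+v/12-.46)
for n,u,v,z in(('botL',170,215,.013),('botR',280,172,.013),('topL',158,163,.033),('topR',290,125,.033),('railL1',270,255,.026),('railL2',440,418,.026),('railR1',345,225,.026),('railR2',540,395,.026),('button',463,378,.028),('slotL',197,200,.016),('slotR',243,183,.016)):
    print(n,rk(onz(S,f(u,v),z)))
# top-image check of the same pose: blue mask centroid edges
i=S['img'].astype(int);m=(i[...,2]>i[...,0]+25)&(i[...,2]>i[...,1]+15)
for y in range(182,210):
    x=np.nonzero(m[y,305:340])[0]+305
    if len(x):print(y,x.min(),x.max(),i[y,x.min()-1:x.min()+3,2],i[y,x.max()-2:x.max()+2,2])
E
```

```text
botL [  17.3 -134. ]
botR [ -25.1 -137.7]
topL [  21.1 -134.9]
topR [ -25.5 -133.1]
railL1 [ 12.1 -83.2]
railL2 [13.3 11.9]
railR1 [-16.1 -85.7]
railR2 [-17.7  17. ]
button [-1.6  1.2]
slotL [   8.1 -133.2]
slotR [  -9.3 -134.3]
182 314 318 [ 98 106  99  79] [79 67 52 26]
183 313 318 [84 97 98 89] [87 91 66 22]
184 313 318 [81 87 85 87] [86 91 69 19]
185 313 318 [81 88 85 87] [88 88 67 23]
186 313 318 [81 89 87 87] [85 89 68 22]
187 313 318 [81 88 87 86] [86 86 66 22]
188 313 327 [79 88 86 86] [30 47 79 88]
189 312 327 [45 75 88 85] [ 76  87 125 118]
190 312 327 [44 76 89 87] [ 81  83 121 118]
191 312 327 [46 74 89 86] [ 79  84 121 115]
192 312 327 [49 77 88 86] [ 79  84 123 118]
193 312 327 [46 74 87 85] [ 89  85 123 116]
194 312 325 [47 76 87 86] [82 89 89 84]
195 312 324 [44 72 86 86] [91 93 88 86]
196 312 326 [45 71 88 87] [98 95 94 85]
197 313 327 [72 88 85 84] [ 73  85 133 123]
198 314 328 [75 72 74 92] [113 160 168 132]
199 315 330 [70 77 82 96] [176 181 149  86]
200 315 331 [ 69  79  75 103] [176 179 151  91]
201 315 331 [54 72 76 73] [152 149 124  82]
202 316 331 [53 72 76 73] [100 124 125  82]
203 317 331 [54 74 77 74] [ 97 121 127  80]
204 318 331 [53 72 76 74] [172 150 121  79]
205 320 329 [ 68  73 106 143] [ 43  94 120 109]
206 321 324 [ 66 105 143 159] [143 159 138  78]
207 321 322 [ 44  99 135 121] [ 44  99 135 121]
```

{"name": "play_rows", "arguments": {"commands": [[0.11,0.99,0,0,0,0,0.6],[0.11,0.99,0,0,0,0,0.6],[0.06,0.5,0,0,0,0,0.6],[0.05,0.5,0,0,0,0,0.6],[0.06,0.5,0,0,0,0,0.6],[0.05,0.5,0,0,0,0,0.6],[0.06,0.5,0,0,0,0,0.6],[0,0,0,0,0,0,0.6]]}}

```text
time: 7.35
ee_pos: [0.508, -0.0818, 0.0486]
eef_rot: [0.745, 0.667, 0.0, -0.0]
ft_force: [-0.4, -0.0, -2.2]
width: 0.0098
```

{"name": "play_rows", "arguments": {"commands": [[0.11,0.99,0,0,0,0,0.6],[0.11,0.99,0,0,0,0,0.6],[0.11,0.99,0,0,0,0,0.6],[0.11,0.99,0,0,0,0,0.6],[0.11,0.99,0,0,0,0,0.6],[0.11,0.99,0,0,0,0,0.6],[0,0,0,0,0,0,0.6]]}}

```text
time: 8.22
ee_pos: [0.5147, -0.0219, 0.0485]
eef_rot: [0.745, 0.667, 0.0, -0.0]
ft_force: [-0.2, -0.3, -1.4]
width: 0.0097
```

```bash
python3 - <<'E'
from h import *
S=cam('scene');s=r.read_state();print(rk(s['ee_pos']),s['ft_force'],s['torque'])
cv2.imwrite('pics/g4.png',cv2.resize(S['img'][170:240,300:370],(600,600),interpolation=cv2.INTER_LANCZOS4)[:,:,::-1])
E
```

```text
[ 5.89283871e-02 -7.27852923e+01] [-0.24233979  0.15929733 -1.51967217] [-0.02768033  0.02101214  0.01184705]
```

View pics/g4.png

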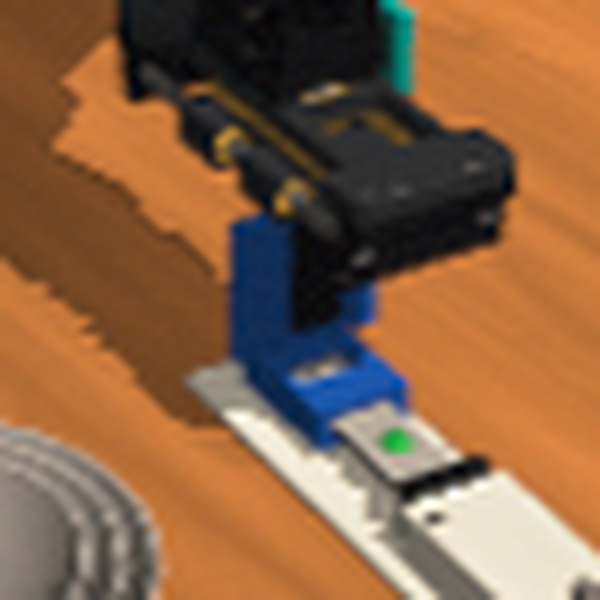

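{"name": "play_rows", "arguments": {"commands": [[0.11,0.99,0,0,0,0,0.6],[0.11,0.99,0,0,0,0,0.6],[0.06,0.5,0,0,0,0,0.6],[0.05,0.5,0,0,0,0,0.6],[0.06,0.5,0,0,0,0,0.6],[0.05,0.5,0,0,0,0,0.6],[0.06,0.5,0,0,0,0,0.6],[0.05,0.5,0,0,0,0,0.6],[0,0,0,0,0,0,0.6]]}}

```text
time: 9.4
ee_pos: [0.5201, 0.0282, 0.0484]
eef_rot: [0.745, 0.667, 0.0, -0.0]
ft_force: [3.2, 2.2, -1.4]
width: 0.0096
```

{"name": "play_rows", "arguments": {"commands": [[0.01,0.1,0,0,0,0,0.6],[0.01,0.1,0,0,0,0,0.6],[0.01,0.1,0,0,0,0,0.6],[0,0,0,0,0,0,0.6]]}}

```text
time: 9.9
ee_pos: [0.5202, 0.0298, 0.0484]
eef_rot: [0.745, 0.667, -0.0, -0.0]
ft_force: [2.8, -1.0, -3.0]
width: 0.0097
```

```bash
python3 - <<'E'
from h import *
S=cam('scene');s=r.read_state();print(rk(s['ee_pos']),s['ft_force'])
print(blobs(S,(45,100,60),(80,255,255),3)[0][-4:])
i=S['img'][205:232,325:358].astype(int);g=(i[...,1]-np.maximum(i[...,0],i[...,2]))>15
print(g.sum(),[ (x+325,y+205) for y,x in zip(*np.nonzero(g))])
E
```

```text
[ -0.11942511 -20.01971992] [ 1.73746569 -0.28028555 -4.23545752]
[([220, 90, 6, 8, 16], [222.7, 94.4]), ([267, 114, 2, 4, 5], [267.8, 115.8]), ([267, 119, 1, 3, 3], [267.0, 120.0]), ([514, 121, 17, 21, 220], [521.6, 131.4])]
2 [(np.int64(345), np.int64(220)), (np.int64(346), np.int64(220))]
```

{"name": "play_rows", "arguments": {"commands": [[0.01,0.1,0,0,0,0,0.6],[0.01,0.1,0,0,0,0,0.6],[0,0,0,0,0,0,0.6]]}}

```text
time: 10.32
ee_pos: [0.5206, 0.0322, 0.0486]
eef_rot: [0.745, 0.667, 0.0, -0.0]
ft_force: [2.9, -0.1, -3.4]
width: 0.0096
```

```bash
python3 - <<'E'
from h import *
S=cam('scene');s=r.read_state();print(rk(s['ee_pos']),s['ft_force'])
i=S['img'][205:232,325:358].astype(int);g=(i[...,1]-np.maximum(i[...,0],i[...,2]))>15
print(g.sum(),[ (x+325,y+205) for y,x in zip(*np.nonzero(g))])
E
```

```text
[ 1.23550032e-02 -1.76778676e+01] [ 2.23425551  0.34868496 -3.48493897]
6 [(np.int64(344), np.int64(220)), (np.int64(345), np.int64(220)), (np.int64(346), np.int64(220)), (np.int64(344), np.int64(221)), (np.int64(345), np.int64(221)), (np.int64(346), np.int64(221))]
```

{"name": "play_rows", "arguments": {"commands": [[0.01,0.1,0,0,0,0,0.6],[0,0.05,0,0,0,0,0.6],[0,0,0,0,0,0,0.6]]}}

```text
time: 10.75
ee_pos: [0.5207, 0.0328, 0.0486]
eef_rot: [0.745, 0.667, -0.0, 0.0]
ft_force: [1.4, -4.3, -1.8]
width: 0.0097
```

```bash
python3 - <<'E'
from h import *
S=cam('scene');s=r.read_state();print(rk(s['ee_pos']),s['ft_force'])
i=S['img'][205:232,325:358].astype(int);g=(i[...,1]-np.maximum(i[...,0],i[...,2]))>15
print(g.sum(),[ (x+325,y+205) for y,x in zip(*np.nonzero(g))])
cv2.imwrite('pics/g5.png',cv2.resize(S['img'][190:240,325:375],(600,600),interpolation=cv2.INTER_LANCZOS4)[:,:,::-1])
E
```

```text
[  0.02070702 -17.03501981] [ 1.23784736 -4.52198389 -1.27735065]
5 [(np.int64(345), np.int64(220)), (np.int64(346), np.int64(220)), (np.int64(344), np.int64(221)), (np.int64(345), np.int64(221)), (np.int64(346), np.int64(221))]
```

View pics/g5.png

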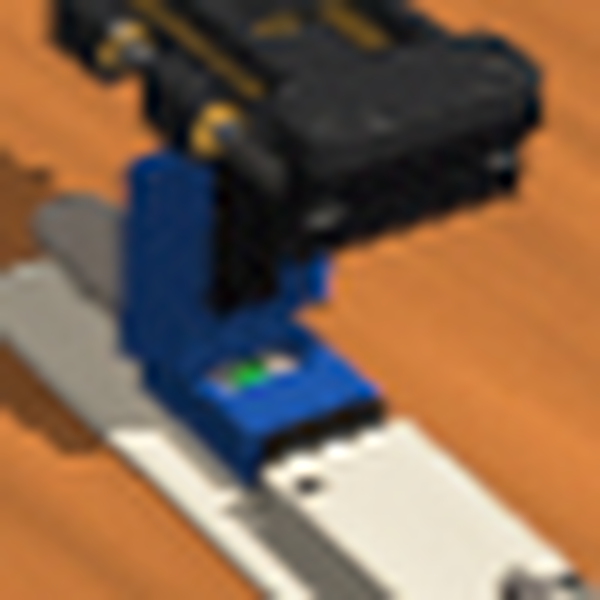

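{"name": "play_rows", "arguments": {"commands": [[0,-0.08,-0.1,0,0,0,0.6],[0,0,-0.1,0,0,0,0.6],[0,0,0,0,0,0,8.7],[0,0,0,0,0,0,8.7],[0,0,0,0,0,0,8.7],[0,0,0,0,0,0,8.7],[0,0,0,0,0,0,8.7],[0,0,0,0,0,0,8.7],[0,0,0,0,0,0,8.7],[0,0,2,0,0,0,8.7],[0,0,5,0,0,0,8.7],[0,0,5,0,0,0,8.7],[0,0,3,0,0,0,8.7],[0,0,0,0,0,0,8.7]]}}

```text
time: 12.55
ee_pos: [0.522, 0.0327, 0.199]
eef_rot: [0.745, 0.667, 0.002, 0.001]
ft_force: [0.7, 0.1, -0.8]
width: 0.0867
```

```bash
python3 - <<'E'
from h import *
np.set_printoptions(precision=2,suppress=True)
T=cam('top');S=cam('scene');s=r.read_state();print(s['joint_positions'],s['width'],s['ee_pos'])
for n,P in (('post',[21,160,.067]),('tab',[-27,160,.066])):
    w=SEAT+XR*P[0]/1e3+YR*P[1]/1e3;print(n,proj(T,[*w,P[2]]),proj(S,[*w,P[2]]))
a=cv2.resize(T['img'][185:235,220:310],(720,400),interpolation=cv2.INTER_CUBIC)
cv2.imwrite('pics/g6.png',np.vstack([cv2.resize(T['img'][190:230,225:305],(600,300),interpolation=cv2.INTER_CUBIC),cv2.resize(S['img'][200:250,320:420],(600,300),interpolation=cv2.INTER_CUBIC)])[:,:,::-1])
i=S['img'][195:232,325:358].astype(int);g=(i[...,1]-np.maximum(i[...,0],i[...,2]))>15;print(g.sum())
E
```

```text
[-0.54  0.12  0.42  1.79 -0.05  1.25  1.36] 0.0871447677240478 [0.52 0.03 0.2 ]
post [243.41 201.31] [369.08 239.06]
tab [241.28 215.52] [381.46 234.49]
7
```

View pics/g6.png

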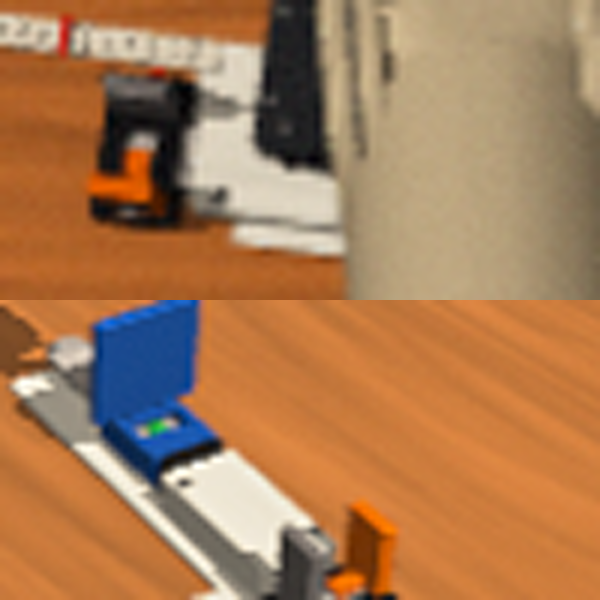

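{"name": "play_rows", "arguments": {"commands": [[0.1,1.9,0,0,0,0.1745,8.7],[0.1,2,0,0,0,0.1745,8.7],[0.2,2,0,0,0,0.1745,8.7],[0.2,2,0,0,0,0.1745,8.7],[0.2,2,0,0,0,0.1745,8.7],[0.2,2,0,0,0,0.1745,8.7],[0.2,2,0,0,0,0.1745,8.7],[0.2,2,0,0,0,0.1745,8.7],[0.1,1.7,0,0,0,0.1745,8.7],[0,0,-4,0,0,0,8.7],[0,0,-4,0,0,0,8.7],[0,0,0,0,0,0,8.7]]}}

```text
time: 14.15
ee_pos: [0.533, 0.2073, 0.1126]
eef_rot: [0.056, 0.998, -0.002, -0.004]
ft_force: [0.6, -0.0, 0.7]
width: 0.0869
```

```bash
python3 - <<'E'
from h import *
np.set_printoptions(precision=2,suppress=True)
T=cam('top');S=cam('scene');s=r.read_state();q=s['eef_rot'];print(s['joint_positions'],s['ee_pos'],rk(s['ee_pos']),2*np.arctan2(q[1],q[0]),q)
# orange in scene
i=S['img'].astype(int)
h=cv2.cvtColor(S['img'],cv2.COLOR_RGB2HSV)
print(blobs(S,(8,215,150),(16,255,255),15)[0][:0])
cv2.imwrite('pics/g7.png',cv2.resize(S['img'][220:280,345:405],(600,600),interpolation=cv2.INTER_LANCZOS4)[:,:,::-1])
E
```

```text
[-0.53  0.3   0.09  1.73 -0.03  1.11  2.6 ] [0.54 0.21 0.12] [ -4.37 159.26] 3.0303262086234595 [ 0.06  1.   -0.   -0.  ]
[]
```

View pics/g7.png

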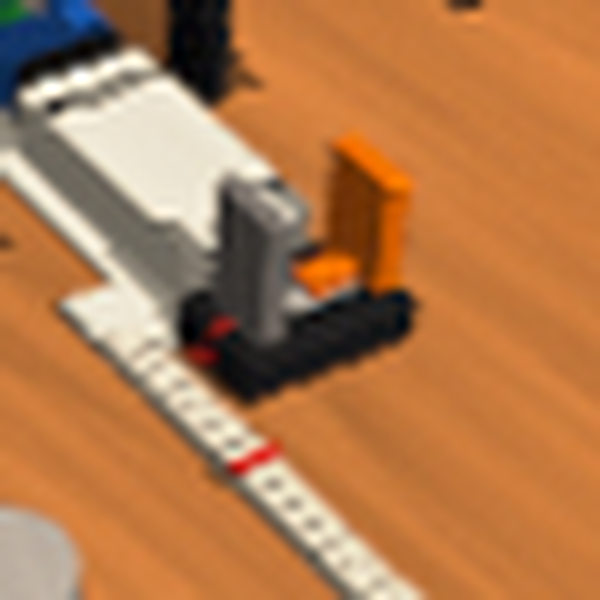

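{"name": "play_rows", "arguments": {"commands": [[0,0,2,0,0,-0.1848,8.7],[0,0,2,0,0,-0.1848,8.7],[0,0,2,0,0,-0.1848,8.7],[0,0,0,0,0,-0.1848,8.7],[0,0,0,0,0,-0.1848,8.7],[0,0,0,0,0,-0.1848,8.7],[0,0,0,0,0,-0.1848,8.7],[0,0,0,0,0,-0.1848,8.7],[0,0,0,0,0,-0.1848,8.7],[0,0,0,0,0,-0.1848,8.7],[0,0,0,0,0,-0.1848,8.7],[0,0,0,0,0,-0.1848,8.7],[0,0,0,0,0,-0.1848,8.7],[0,0,0,0,0,-0.1848,8.7],[0,0,-2,0,0,-0.1848,8.7],[0,0,-2,0,0,-0.1848,8.7],[0,0,-2,0,0,-0.1848,8.7],[0,0,0,0,0,0,8.7],[0,0,0,0,0,0,8.7]]}}

```text
time: 16.62
ee_pos: [0.5365, 0.2091, 0.1183]
eef_rot: [0.999, -0.053, 0.001, -0.001]
ft_force: [0.6, -1.1, 0.2]
width: 0.0871
```

```bash
python3 - <<'E'
from h import *
np.set_printoptions(precision=2,suppress=True)
S=cam('scene');s=r.read_state();q=s['eef_rot'];print(s['joint_positions'],s['ee_pos'],rk(s['ee_pos']),2*np.arctan2(q[1],q[0]),q)
from scipy.spatial.transform import Rotation as R
print(R.from_quat(q).as_matrix())
i=S['img'].astype(int);f=lambda u,v:(345+u/10-.45,220+v/10-.45)
m=(i[...,0]>110)&(i[...,1]<70)&(i[...,2]<80)
for b,z in(((362,248,369,258),.009),((367,262,375,270),.011)):
    w=np.clip(i[b[1]:b[3],b[0]:b[2],0]-1.6*np.maximum(i[b[1]:b[3],b[0]:b[2],1],i[b[1]:b[3],b[0]:b[2],2])-30,0,None);yy,xx=np.mgrid[b[1]:b[3],b[0]:b[2]]
    c=((w*xx).sum()/w.sum(),(w*yy).sum()/w.sum());print(c,rk(onz(S,c,z)),w.round().astype(int))
for n,u,v,z in(('ptrtip',193,356,.009),('postTopOuterFar',225,180,.067),('tabTopFar',338,140,.066),('tabTopNear',410,185,.066),('mark+',232,468,.011),('mark-',278,448,.011)):print(n,rk(onz(S,f(u,v),z)))
E
```

```text
[-0.84  0.32  0.47  1.75 -0.16  1.11 -0.43] [0.54 0.21 0.12] [ -3.61 159.93] -0.10757571030254635 [ 1.   -0.05  0.   -0.  ]
[[ 0.99 -0.11  0.  ]
 [-0.11 -0.99  0.  ]
 [ 0.   -0.   -1.  ]]
(np.float64(365.6586741889986), np.float64(253.66643159379407)) [ 27.14 157.46] [[ 0  0  0  0  0  0  0]
 [ 0  0  0  0  0  0  0]
 [ 0  0  0  0  0  0  0]
 [ 0  0  0  0  0  0  0]
 [ 0  0  0  0 39 70  2]
 [ 0  0  0  0 28  0  0]
 [ 0  0  0  0  0  0  0]
 [ 0  0 48 63 21  0  0]
 [ 0  0  0 12  0  0  0]
 [ 0  0  0  0  0  0  0]]
(np.float64(370.12425049966686), np.float64(265.29546968687544)) [ 48.51 209.54] [[  0   0   0   0   0   0   0   0]
 [  0   0   0   0   0   0   0   0]
 [  0   0   0   0   0  69   0   0]
 [  0   0   0  95 136  53   0   0]
 [  0  90 126  30   0   0   0   0]
 [  0   0   0   0   0   0   0   0]
 [  0   0   0   0   0   0   0   0]
 [  0   0   0   0   0   0   0   0]]
ptrtip [ 36.23 160.36]
postTopOuterFar [ 21.96 150.8 ]
tabTopFar [-21.52 151.27]
tabTopNear [-26.81 180.54]
mark+ [ 57.49 209.69]
mark- [ 40.15 209.55]
```

{"name": "play_rows", "arguments": {"commands": [[0.07,0,-4,0,0,0,8.7],[0,0,-3,0,0,0,8.7],[0,0,-1.6,0,0,0,8.7],[0,0,0,0,0,0,8.7],[0,0,0,0,0,0,5.0],[0,0,0,0,0,0,5.0],[0,0,0,0,0,0,5.0],[0,0,0,0,0,0,5.0],[0,0,0,0,0,0,5.0],[0,0,0,0,0,0,5.0]], "grip_force": 5}}

```text
time: 17.92
ee_pos: [0.5382, 0.2085, 0.031]
eef_rot: [0.998, -0.056, 0.002, -0.0]
ft_force: [9.0, 0.3, -5.3]
width: 0.0553
```

{"name": "play_rows", "arguments": {"commands": [[0.12,0,0,0,0,0,5.0],[0,0,0,0,0,0,5.0],[0,0,0,0,0,0,5.0]]}}

```text
time: 18.3
ee_pos: [0.5383, 0.2085, 0.031]
eef_rot: [0.998, -0.056, 0.001, -0.0]
ft_force: [4.2, 0.3, 1.0]
width: 0.0552
```

{"name": "play_rows", "arguments": {"commands": [[0.08,0,0,0,0,0,5.0],[0.06,0.5,0,0,0,0,5.0],[0.05,0.5,0,0,0,0,5.0],[0.06,0.5,0,0,0,0,5.0],[0.05,0.5,0,0,0,0,5.0],[0.06,0.5,0,0,0,0,5.0],[0.05,0.5,0,0,0,0,5.0],[0.06,0.5,0,0,0,0,5.0],[0.05,0.5,0,0,0,0,5.0],[0.06,0.5,0,0,0,0,5.0],[0,0,0,0,0,0,5.0],[0,0,0,0,0,0,5.0]]}}

```text
time: 19.8
ee_pos: [0.5433, 0.2535, 0.0308]
eef_rot: [0.998, -0.056, -0.0, 0.0]
ft_force: [1.1, -1.3, 5.5]
width: 0.0553
```

```bash
cat > look.py <<'E'
from h import *
import sys
np.set_printoptions(precision=2,suppress=True)
S=cam('scene');T=cam('top');s=r.read_state();print(rk(s['ee_pos']),s['ft_force'],s['width'])
a=cv2.resize(S['img'][235:285,345:395],(400,400),interpolation=cv2.INTER_LANCZOS4)
b=cv2.resize(T['img'][180:220,220:260],(400,400),interpolation=cv2.INTER_LANCZOS4)
cv2.imwrite(f'pics/{sys.argv[1]}.png',np.hstack([a,b])[:,:,::-1])
E
python3 look.py p1
```

```text
[ -1.75 204.77] [ 0.3  -0.81  4.8 ] 0.055675682326251946
```

View pics/p1.png

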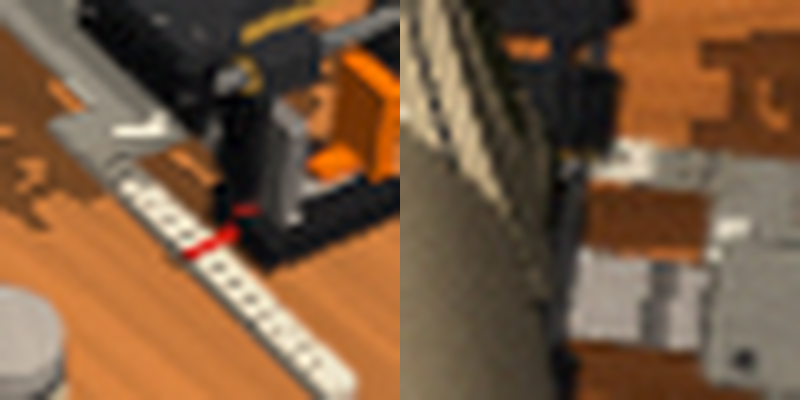

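```bash
cat > red.py <<'E'
from h import *
S=cam('scene');s=r.read_state();print(rk(s['ee_pos']).round(2),s['ft_force'].round(1),s['width'])
i=S['img'].astype(int);x0,y0,x1,y1=364,255,382,270
b=i[y0:y1,x0:x1];w=np.clip(b[...,0]-1.6*np.maximum(b[...,1],b[...,2])-20,0,None).round().astype(int)
for k,row in enumerate(w):print(y0+k,row)
for k in range(w.shape[0]):
    for j in range(w.shape[1]):
        if w[k,j]>25:print((x0+j,y0+k),w[k,j],rk(onz(S,(x0+j,y0+k),.010)).round(1))
E
python3 red.py
```

```text
[ -1.76 204.76] [ 1.3 -1.9  6.2] 0.05548927520729062
255 [0 0 0 0 0 0 0 0 0 0 0 0 0 0 0 0 0 0]
256 [0 0 0 0 0 0 0 0 0 0 0 0 0 0 0 0 0 0]
257 [0 0 0 0 0 0 0 0 0 0 0 0 0 0 0 0 0 0]
258 [0 0 0 0 0 0 0 0 0 0 0 0 0 0 0 0 0 0]
259 [0 0 0 0 0 0 0 0 0 0 0 0 0 0 0 0 0 0]
260 [0 0 0 0 0 0 0 0 0 0 5 8 9 0 0 0 0 0]
261 [ 0  0  0  0  0  0  0  0  0  0 49 64 56  2  0  0  0  0]
262 [0 0 0 0 0 0 0 0 0 0 0 0 0 0 0 0 0 0]
263 [ 0  0  0  0  0  0  0  0 35 89 63  0  0  0  0  0  0  0]
264 [  0   0   0   0   0   0   0   0 136 154  88   0   0   0   0   0   0   0]
265 [  0   0   0   0   0   0 106 145  57  33  19   0   0   0   0   0   0   0]
266 [  0   0   0   0 100 136  42   0   0   0   0   0   0   0   0   0   0   0]
267 [ 0  0  0  0 10  0  0  0  0  0  0  0  0  0  0  0  0  0]
268 [0 0 0 0 0 0 0 0 0 0 0 0 0 0 0 0 0 0]
269 [0 0 0 0 0 0 0 0 0 0 0 0 0 0 0 0 0 0]
(374, 261) 49 [ 25.9 199.1]
(375, 261) 64 [ 23.3 200.7]
(376, 261) 56 [ 20.6 202.2]
(372, 263) 35 [ 36.7 203.3]
(373, 263) 89 [ 34.1 204.8]
(374, 263) 63 [ 31.4 206.4]
(372, 264) 136 [ 39.4 206.9]
(373, 264) 154 [ 36.8 208.4]
(374, 264) 88 [ 34.1 210. ]
(370, 265) 106 [ 47.3 207.5]
(371, 265) 145 [ 44.7 209. ]
(372, 265) 57 [ 42.1 210.5]
(373, 265) 33 [ 39.5 212. ]
(368, 266) 100 [ 55.2 208. ]
(369, 266) 136 [ 52.6 209.5]
(370, 266) 42 [ 50. 211.]
```

```bash
python3 - <<'E'
from h import *
T=cam('top')
for f in('top0','T2'):
    i=cv2.imread(f'pics/{f}.png')[:,:,::-1].astype(float)
    R=[]
    for x0,y0,x1,y1,z in((228,189,239,200,.011),(241,195,251,204,.009)):
        b=i[y0:y1,x0:x1];w=np.clip(b[...,0]-1.7*np.maximum(b[...,1],b[...,2])-15,0,None);
        if z==.009: print(w.round().astype(int))
        if z==.009 : w[6:]=0
        yy,xx=np.mgrid[y0:y1,x0:x1];c=((w*xx).sum()/w.sum(),(w*yy).sum()/w.sum());R.append(rk(onz(T,c,z)));print(f,c,R[-1].round(2))
i=cv2.imread('pics/scene0.png')[:,:,::-1].astype(float);S=cam('scene')
for x0,y0,x1,y1,z in((367,262,376,270,.011),(362,253,369,258,.009)):
    b=i[y0:y1,x0:x1];w=np.clip(b[...,0]-1.6*np.maximum(b[...,1],b[...,2])-20,0,None)
    yy,xx=np.mgrid[y0:y1,x0:x1];c=((w*xx).sum()/w.sum(),(w*yy).sum()/w.sum());print('scene',c,rk(onz(S,c,z)).round(2))
E
```

```text
top0 (np.float64(233.05558806319488), np.float64(194.1628145114102)) [ 50.07 208.52]
[[ 0  0  0  0  0  0  0  0  0  0]
 [ 0  0  0  0  0  0  0  0  0  0]
 [ 0  0  0  0  0  0  0  0  0  0]
 [ 0  0  0  0  0  0  0  0  0  0]
 [ 0  0  0  6 55 84  0  0  0  0]
 [ 0  0  0  0  0  0  0  0  0  0]
 [ 0  0  0  0  0  0  0  0  0  0]
 [ 0  0  0  0  0  0  0  0  0  0]
 [ 0  0  0  0  0  0  0  0  0  0]]
top0 (np.float64(245.53314917127074), np.float64(199.0)) [ 39.13 163.37]
T2 (np.float64(233.09116143170198), np.float64(194.17867056245433)) [ 50.03 208.39]
[[ 0  0  0  0  0  0  0  0  0  0]
 [ 0  0  0  0  0  0  0  0  0  0]
 [ 0  0  0  0  0  0  0  0  0  0]
 [ 0  0  0  0  0  0  0  0  0  0]
 [ 0  0  0  5 52 75  0  0  0  0]
 [ 0  0  0  0  0  0  0  0  0  0]
 [ 0  0  0  0  0  0  0  0  0  0]
 [ 0  0  0  0  0  0  0  0  0  0]
 [ 0  0  0  0  0  0  0  0  0  0]]
T2 (np.float64(245.5352006056018), np.float64(198.99999999999997)) [ 39.14 163.37]
scene (np.float64(370.16087331226663), np.float64(265.29905199655275)) [ 48.43 209.61]
scene (np.float64(365.0512624330528), np.float64(254.6396327467483)) [ 31.54 160.28]
```

{"name": "play_rows", "arguments": {"commands": [[0.01,0.13,0,0,0,0,5.0],[0.02,0.13,0,0,0,0,5.0],[0,0,0,0,0,0,5.0],[0,0,0,0,0,0,5.0]]}}

```text
time: 20.55
ee_pos: [0.5436, 0.256, 0.0309]
eef_rot: [0.998, -0.056, -0.0, 0.0]
ft_force: [0.7, -1.8, 6.2]
width: 0.0553
```

```bash
cat >> red.py <<'E'
i0=cv2.imread('pics/scene0.png')[:,:,::-1].astype(int);b=i0[y0:y1,x0:x1];w0=np.clip(b[...,0]-1.6*np.maximum(b[...,1],b[...,2])-20,0,None)
d=np.clip(w-w0,0,None).round();d[d<12]=0;print(d[4:12].astype(int))
yy,xx=np.mgrid[y0:y1,x0:x1]
for zz,ww,z in(('mark0',w0,.011),('mark(now,x>41)',w*(xx<=371),.011),('ptr',d*(yy>262)*(xx>370),.009)):
    c=((ww*xx).sum()/ww.sum(),(ww*yy).sum()/ww.sum());print(zz,np.round(c,2),rk(onz(S,c,z)).round(2))
E
python3 red.py | grep -v '^('
```

```text
[ -1.8  207.39] [ 0.7 -1.6  5.5] 0.05527766481633827
255 [0 0 0 0 0 0 0 0 0 0 0 0 0 0 0 0 0 0]
256 [0 0 0 0 0 0 0 0 0 0 0 0 0 0 0 0 0 0]
257 [0 0 0 0 0 0 0 0 0 0 0 0 0 0 0 0 0 0]
258 [0 0 0 0 0 0 0 0 0 0 0 0 0 0 0 0 0 0]
259 [0 0 0 0 0 0 0 0 0 0 0 0 0 0 0 0 0 0]
260 [ 0  0  0  0  0  0  0  0  0  0  0  3 65 12  0  0  0  0]
261 [  0   0   0   0   0   0   0   0   0   0   0  54 146  87   0   0   0   0]
262 [ 0  0  0  0  0  0  0  0  0  0  4 50 11  0  0  0  0  0]
263 [ 0  0  0  0  0  0  0  0  7  6 36  9  0  0  0  0  0  0]
264 [  0   0   0   0   0   0   0   0  90  81 109  59   0   0   0   0   0   0]
265 [  0   0   0   0   0   0 106 146  59  45  58  10   0   0   0   0   0   0]
266 [  0   0   0   0 101 135  40   0   0   0   0   0   0   0   0   0   0   0]
267 [ 0  0  0  0 13  0  0  0  0  0  0  0  0  0  0  0  0  0]
268 [0 0 0 0 0 0 0 0 0 0 0 0 0 0 0 0 0 0]
269 [0 0 0 0 0 0 0 0 0 0 0 0 0 0 0 0 0 0]
[[  0   0   0   0   0   0   0   0   0   0   0   0   0   0   0   0   0   0]
 [  0   0   0   0   0   0   0   0   0   0   0   0  65  12   0   0   0   0]
 [  0   0   0   0   0   0   0   0   0   0   0  54 146  87   0   0   0   0]
 [  0   0   0   0   0   0   0   0   0   0   0  50   0   0   0   0   0   0]
 [  0   0   0   0   0   0   0   0   0   0  36   0   0   0   0   0   0   0]
 [  0   0   0   0   0   0   0   0   0  72 109  59   0   0   0   0   0   0]
 [  0   0   0   0   0   0   0   0   0  41  58   0   0   0   0   0   0   0]
 [  0   0   0   0   0   0   0   0   0   0   0   0   0   0   0   0   0   0]]
mark0 [369.01 263.1 ] [ 45.59 199.92]
mark(now,x>41) [369.6  265.56] [ 50.58 209.68]
ptr [373.86 264.17] [ 34.23 209.52]
```

```bash
python3 - <<'E'
from h import *
np.set_printoptions(linewidth=200)
i=cv2.imread('pics/top0.png')[:,:,::-1]
for y in range(196,204): print(y,[tuple(map(int,i[y,x])) for x in range(241,253)])
T=cam('top')
for x in (38,40):
  for y in (156,158,160,162,164,166):
    w=SEAT+XR*x/1e3+YR*y/1e3;print(x,y,proj(T,[*w,.009]).round(1),end=' ')
print()
j=cv2.imread('pics/scene0.png')[:,:,::-1]
for y in range(248,259): print(y,[tuple(map(int,j[y,x])) for x in range(360,372)])
E
```

```text
196 [(211, 197, 173), (190, 178, 155), (216, 204, 178), (208, 196, 173), (181, 170, 148), (218, 205, 180), (216, 202, 179), (215, 201, 176), (216, 203, 177), (201, 187, 165), (186, 174, 151), (216, 202, 177)]
197 [(211, 193, 166), (213, 195, 170), (209, 195, 168), (202, 186, 163), (180, 164, 143), (215, 201, 175), (205, 192, 166), (191, 177, 156), (208, 193, 169), (172, 158, 137), (194, 180, 156), (219, 206, 180)]
198 [(154, 94, 50), (158, 114, 76), (136, 104, 80), (141, 113, 89), (171, 146, 125), (189, 166, 141), (195, 176, 152), (208, 192, 164), (201, 182, 159), (184, 169, 144), (209, 196, 170), (214, 200, 176)]
199 [(156, 91, 49), (154, 89, 45), (151, 85, 39), (154, 78, 35), (165, 56, 25), (170, 42, 23), (141, 84, 43), (137, 84, 45), (144, 92, 55), (161, 118, 85), (171, 150, 125), (190, 179, 160)]
200 [(103, 96, 89), (79, 69, 63), (104, 83, 69), (94, 73, 61), (76, 40, 40), (89, 46, 35), (98, 57, 31), (63, 36, 20), (104, 59, 31), (151, 96, 57), (189, 161, 131), (221, 211, 190)]
201 [(110, 101, 93), (108, 97, 92), (108, 99, 94), (105, 95, 89), (104, 96, 88), (101, 90, 86), (53, 49, 
[... 2014 characters left out ...]
, 100), (119, 62, 38), (123, 25, 13), (121, 17, 17), (76, 15, 13), (11, 16, 17), (20, 20, 19), (29, 29, 28), (32, 29, 31), (29, 29, 29)]
256 [(202, 186, 164), (221, 205, 180), (227, 206, 177), (165, 130, 104), (116, 59, 37), (80, 24, 11), (38, 13, 11), (10, 13, 17), (16, 14, 14), (24, 23, 24), (32, 31, 31), (33, 32, 31)]
257 [(228, 215, 188), (243, 233, 209), (238, 229, 203), (229, 201, 168), (178, 139, 103), (103, 70, 44), (45, 27, 14), (14, 9, 10), (11, 12, 14), (19, 20, 20), (25, 24, 25), (23, 23, 24)]
258 [(217, 203, 177), (238, 228, 200), (201, 186, 163), (186, 174, 154), (223, 194, 161), (187, 147, 112), (106, 70, 41), (49, 29, 20), (12, 7, 7), (10, 13, 14), (20, 21, 23), (16, 20, 23)]
```

```bash
python3 - <<'E'
from h import *
T=cam('top');S=cam('scene')
def tri(a,b):
    o1,d1=ray(T,a);o2,d2=ray(S,b)
    t=np.linalg.lstsq(np.stack([d1,-d2],1),o2-o1,rcond=None)[0]
    p,q=o1+d1*t[0],o2+d2*t[1];m=(p+q)/2;return rk(m).round(1),(m[2]*1e3).round(1),(np.linalg.norm(p-q)*1e3).round(1)
print('button',tri((290.96,215.39),(345.86,221.12)))
print('mark',tri((233.06,194.16),(370.16,265.30)))
for s in((365,255.1),(364.5,255.3),(365.05,254.64)):print('ptr',tri((245.53,199.0),s))
for n,uv in(('upper0',(366.8,252.1)),('upper now',(376.1,261.0)),('ptr now',(373.86,264.17))):print(n,[ (z,rk(onz(S,uv,z/1e3)).round(1)) for z in (9,12,16,20)])
E
```

```text
button (array([-0.6, -0.3]), np.float64(27.2), np.float64(1.6))
mark (array([ 49.3, 209.1]), np.float64(11.2), np.float64(2.0))
ptr (array([ 37.1, 164. ]), np.float64(12.7), np.float64(3.8))
ptr (array([ 37.8, 163.7]), np.float64(11.8), np.float64(2.3))
ptr (array([ 36.8, 163.8]), np.float64(14.3), np.float64(3.8))
upper0 [(9, array([ 19.5, 153.1])), (12, array([ 21.8, 155.9])), (16, array([ 24.8, 159.5])), (20, array([ 27.8, 163.2]))]
upper now [(9, array([ 19.6, 201.5])), (12, array([ 21.8, 204.1])), (16, array([ 24.9, 207.5])), (20, array([ 27.9, 210.8]))]
ptr now [(9, array([ 34.2, 209.5])), (12, array([ 36.4, 212.1])), (16, array([ 39.4, 215.4])), (20, array([ 42.3, 218.8]))]
```

```bash
python3 - <<'E'
from h import *
np.set_printoptions(linewidth=200)
T=cam('top');i=cv2.imread('pics/top0.png')[:,:,::-1].astype(int)
b=i[206:221,232:252];o=np.clip(b[...,0]-b[...,2]-0.75*(b[...,0]-b[...,1])*0,0,None)
sat=(b[...,0]-b[...,2]);print(sat)
g=i[197:207,234:252].sum(2)//3;print(g)
for x,z in((-27,.066),(21,.067)):
  for y in(145,149,160,164,175,179):
    w=SEAT+XR*x/1e3+YR*y/1e3;print(x,y,proj(T,[*w,z]).round(1),end=' ')
E
```

```text
[[124 126 131 132 133 131 116  -1   0  -1  -2   2   0   0   1   0   3   0   9  23]
 [114 119 117 121 122 122  82  -2   4   1   7  11  13   5   5  -3   0  12  21  27]
 [123 119 121 116 119 114  79   1   2   6  14  23  24  18   5   0   0  11  22  28]
 [127 128 125 124 119 110  50   2   0  18  41  48  41  26   0   0   1  13  25  31]
 [126 129 127 125 125 116  26  -1   2  65 196 221 165  64  -6   0  -1  18  26  29]
 [130 128 130 125 128 122  19   4   5  90 222 222 194  20  -1  -1   3  14  20  22]
 [134 136 132 133 134 132  41  16   6  87 216 217 158  19   1  -4   5  15  24  30]
 [135 135 135 139 148 192 158 107 102 138 190 217 162  17  -3   0  10  15  27  29]
 [138 137 137 139 166 226 227 224 223 223 222 216 191  72   7   3   5  18  27  30]
 [134 137 134 134 159 207 209 211 213 218 218 220 205  98  35   6  -2   9  15  18]
 [137 133 132 131 124  49  81  90 124 163 178 203 187  89  69  22   5  21  30  20]
 [133 128 125 129 122  25   2  17  18  15  19  24  40  63  66  10   2  30  40  23]
 [133 128 133 130 122  31  -1   4  19  31  16  35  45  48  63   8  11  46  57  33]
 [132 133 130 131 129
[... 454 characters left out ...]
5  97  96  99 100  99 101  99 100  96  96  92  50  17  17  30 115]
 [106 104 103 102  97  70  79  97 103  94  96  98  83  37  23  12  15  67]
 [101 102 106  98  99  49  40  42  38  37  45  54  61  38  25  19  16  65]
 [104 105 104 103  95  30  29  37  35  36  35  35  38  40  26  13  32  80]
 [108 110 103 105  96  18  18  17  16  18  21  30  32  27  25  20  38 104]
 [ 98 101 102 103  90  17  19  20  22  15  17  24  15  20  11  23  55 133]]
-27 145 [245.7 216.1] -27 149 [244.5 215.9] -27 160 [241.3 215.5] -27 164 [240.1 215.4] -27 175 [236.8 214.9] -27 179 [235.6 214.8] 21 145 [247.9 201.9] 21 149 [246.7 201.7] 21 160 [243.4 201.3] 21 164 [242.2 201.2] 21 175 [239.  200.7] 21 179 [237.8 200.6]
```

{"name": "play_rows", "arguments": {"commands": [[-0.01,-0.1,0,0,0,0,5.0],[-0.01,-0.11,0,0,0,0,5.0],[0,0,0,0,0,0,5.0],[0,0,0,0,0,0,5.0]]}}

```text
time: 21.3
ee_pos: [0.5433, 0.2537, 0.0308]
eef_rot: [0.998, -0.056, -0.0, 0.0]
ft_force: [0.8, -2.1, 6.0]
width: 0.0553
```

```bash
python3 red.py | grep -v '^('| tail -12 ; python3 - <<'E'
from h import *
s=r.read_state();print(rk(s['ee_pos']),s['width'],s['time'])
E
```

```text
269 [0 0 0 0 0 0 0 0 0 0 0 0 0 0 0 0 0 0]
[[  0   0   0   0   0   0   0   0   0   0   0   0   0   0   0   0   0   0]
 [  0   0   0   0   0   0   0   0   0   0   0  24  20   0   0   0   0   0]
 [  0   0   0   0   0   0   0   0   0   0  46  96  85  15   0   0   0   0]
 [  0   0   0   0   0   0   0   0   0   0   0   0   0   0   0   0   0   0]
 [  0   0   0   0   0   0   0   0  17  80  63   0   0   0   0   0   0   0]
 [  0   0   0   0   0   0   0   0  28 129 101  14   0   0   0   0   0   0]
 [  0   0   0   0   0   0   0   0   0  29  18   0   0   0   0   0   0   0]
 [  0   0   0   0   0   0   0   0   0   0   0   0   0   0   0   0   0   0]]
mark0 [369.01 263.1 ] [ 45.59 199.92]
mark(now,x>41) [369.59 265.56] [ 50.63 209.69]
ptr [373.34 263.76] [ 34.49 207.29]
[ -1.75411032 205.0640363 ] 0.05537412886001736 21.35
```

```bash
python3 - <<'E'
from h import *
S=cam('scene');x0,y0,k=358,248,30
im=cv2.resize(S['img'][y0:y0+20,x0:x0+26],(780,600),interpolation=cv2.INTER_CUBIC)[:,:,::-1].copy()
def P(x,y,z):
    w=SEAT+XR*x/1e3+YR*y/1e3;u=proj(S,[*w,z/1e3]);return tuple(int(v) for v in ((u[0]-x0+.5)*k,(u[1]-y0+.5)*k))
for z,c in((9,(255,255,0)),(12,(0,255,0)),(20,(255,0,255))):
    cv2.line(im,P(26,209.6,z),P(42,209.6,z),c,1)
cv2.line(im,P(41,209.6,11),P(60,209.6,11),(255,0,0),1)
cv2.imwrite('pics/z1.png',im)
E
```

```text
(no output)
```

View pics/z1.png

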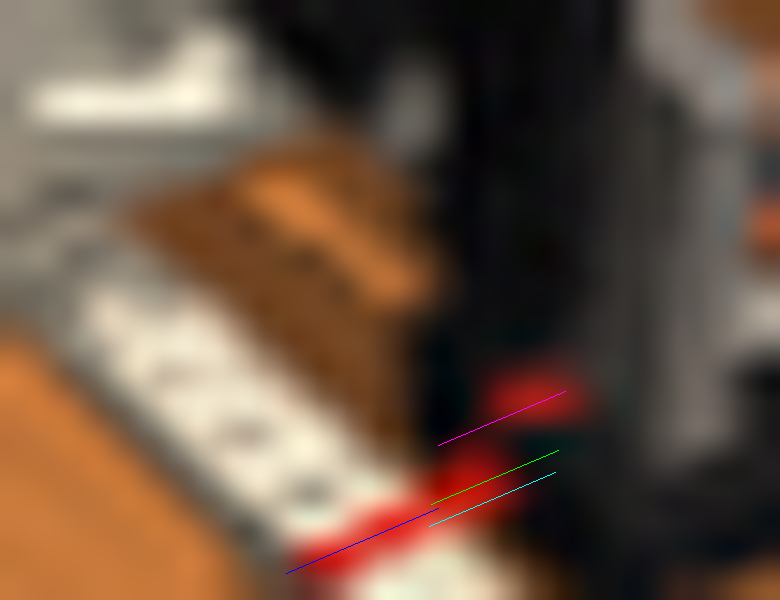

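{"name": "play_rows", "arguments": {"commands": [[0.1,0.02,0,0,0,0,5.2],[0.1,-0.01,0,0,0,0,5.0],[0.1,-0.01,0,0,0,0,4.8],[0.1,-0.01,0,0,0,0,4.6],[0.1,-0.01,0,0,0,0,4.4],[0.1,-0.01,0,0,0,0,4.2],[0,0,0,0,0,0,4.2]], "grip_force": 25}}

```text
time: 22.28
ee_pos: [0.5497, 0.2534, 0.0308]
eef_rot: [0.998, -0.056, 0.0, 0.0]
ft_force: [2.6, -1.7, 3.9]
width: 0.0423
```

{"name": "play_rows", "arguments": {"commands": [[0.1,-0.01,0,0,0,0,4.0],[0.1,-0.01,0,0,0,0,3.8],[0.05,-0.01,0,0,0,0,3.5],[0,0,0,0,0,0,3.3],[0,0,0,0,0,0,3.3],[0,0,0,0,0,0,3.3],[0,0,0,0,0,0,3.3]], "grip_force": 35}}

```text
time: 23.15
ee_pos: [0.5522, 0.2532, 0.0309]
eef_rot: [0.998, -0.056, 0.0, 0.0]
ft_force: [1.9, -2.1, 7.0]
width: 0.0371
```

```bash
python3 red.py | grep -v '^('| tail -12 ; python3 - <<'E'
from h import *
s=r.read_state();print(rk(s['ee_pos']),s['width'],s['time'],s['ft_force'])
S=cam('scene');i=S['img'][195:232,325:358].astype(int);g=(i[...,1]-np.maximum(i[...,0],i[...,2]))>15;print('green px',g.sum())
E
```

```text
269 [0 0 0 0 0 0 0 0 0 0 0 0 0 0 0 0 0 0]
[[  0   0   0   0   0   0   0   0   0   0   0   0   0   0   0   0   0   0]
 [  0   0   0   0   0   0   0   0   0   0   0  45  38   0   0   0   0   0]
 [  0   0   0   0   0   0   0   0   0   0  45 142 110  14   0   0   0   0]
 [  0   0   0   0   0   0   0   0   0   0   0   0   0   0   0   0   0   0]
 [  0   0   0   0   0   0   0   0  19  51  39   0   0   0   0   0   0   0]
 [  0   0   0   0   0   0   0   0  34 127 109  18   0   0   0   0   0   0]
 [  0   0   0   0   0   0   0   0   0  29  15   0   0   0   0   0   0   0]
 [  0   0   0   0   0   0   0   0   0   0   0   0   0   0   0   0   0   0]]
mark0 [369.01 263.1 ] [ 45.59 199.92]
mark(now,x>41) [369.61 265.55] [ 50.54 209.67]
ptr [373.33 263.85] [ 34.76 207.59]
[  7.08045956 205.56657061] 0.03739093231054963 23.2 [ 1.69086535 -1.72304026  5.4045986 ]
green px 6
```

```bash
python3 -c "
from bench import r
print(r.close_job())"
```

```text
the job is handed in; nothing more can be done
None
```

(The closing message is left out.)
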